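Pack the pipe-joint kit into the caddy

TASK

Pack the pipe-joint kit into the black caddy: stand the larger of the two brass hex nipples in the round nest, the brass union in the hexagonal nest and the brass screw plug in the oblong nest, and lay the brass tee in the square nest, squared up with its sides. Each has to sit flat on the floor of its nest, the same way up as it stood on the table. Leave the smaller nipple, the brass elbow and everything else on the table where they are.

Things in the scene. Friction and masses are not known exactly. Their poses are not given: they have to be found in the camera images.
- nipple_a: The larger brass hex nipple, to be packed: an upright threaded tube 52 mm tall, 36 mm outside diameter, with a hexagon collar at 20 to 32 mm height, 46 mm across corners (along x) and 40 mm across flats (along y), so a grip along y closes on flats. Origin: centre of its underside, z up; it stands upright on the table at the start.
- union_a: The brass union, to be packed: upright, 48 mm tall; a wide nut, 54 mm across at 16 to 34 mm height and nearly round, with narrower hexagon ends about 36 to 40 mm across above and below it. Origin: centre of its underside, z up; it stands upright on the table at the start.
- tee_a: The brass tee, to be packed: lies flat, 45 mm tall, 56 mm (x) by 66 mm (y). Its straight run lies along y, its branch opens toward -x (mouth at x = -28 mm, 46 mm wide); at y = 0 the back of the run is at x = +22 mm, so it is 50 mm wide there for a grip along x. Farthest corner 45 mm from the origin, so lay its run parallel to a side of the nest. Origin: centre of its underside, z up.
- plug_a: The brass screw plug, to be packed: 31 mm tall, standing on its hexagon head (41 mm across corners along x, 35 mm across flats along y), with a closed round threaded end of 33 mm diameter upward. (The plain hexagon cap with a smooth domed top and no thread is not it.) Origin: centre of its underside, z up; it stands upright on the table at the start.
- nipple_b: The smaller brass hex nipple, a look-alike to be left alone: same shape as the larger, 40 mm tall, collar 35 mm across corners. Origin: centre of its underside, z up; it stands upright on the table at the start.
- elbow_a: The brass elbow, a look-alike of the tee to be left alone: a 90 degree bend with two openings, lying flat, 69 x 69 mm, 50 mm tall. Origin: centre of its underside, z up.
- round_nest: The round nest, for the larger nipple: 74 mm inside diameter, 80 mm outside. Shallow open metal nest fixed in the fixed black caddy (224 mm square, rim 16 mm high), two by two with three others, 104 mm pitch, any order. Origin: centre of its underside, 4 mm above the table; x, y along the caddy's sides, z up. Inner floor 3 mm, wall top 12 mm above the origin; walls 3 mm thick.
- hex_nest: The hexagonal nest, for the union: 80 mm inside across flats, 86 mm outside. Shallow open metal nest fixed in the fixed black caddy (224 mm square, rim 16 mm high), two by two with three others, 104 mm pitch, any order. Origin: centre of its underside, 4 mm above the table; x, y along the caddy's sides, z up. Inner floor 3 mm, wall top 12 mm above the origin; walls 3 mm thick.
- square_nest: The square nest, for the tee: 92 x 92 mm inside, 98 mm outside. Shallow open metal nest fixed in the fixed black caddy (224 mm square, rim 16 mm high), two by two with three others, 104 mm pitch, any order. Origin: centre of its underside, 4 mm above the table; x, y along the caddy's sides, z up. Inner floor 3 mm, wall top 12 mm above the origin; walls 3 mm thick.
- oblong_nest: The oblong nest, for the screw plug: 60 mm (its x) by 86 mm (its y) inside, 66 x 92 mm outside. Shallow open metal nest fixed in the fixed black caddy (224 mm square, rim 16 mm high), two by two with three others, 104 mm pitch, any order. Origin: centre of its underside, 4 mm above the table; x, y along the caddy's sides, z up. Inner floor 3 mm, wall top 12 mm above the origin; walls 3 mm thick.
There are look-alikes about, which are no part of the job. What is shaped like the union_a but blue is not meant.

How it is judged:
By the outcome, as a careful person would: the job done as asked, in the order asked, and still so for the second after the job is handed in, with the robot touching nothing.
It also fails if it takes over 112 s, if anything falls off the work surface, if the arm or the gripper's body presses on something with over 40 N, if the wrist force passes 120 N, or if a joint passes its speed limit or range.

ROBOT

A 6-joint arm with a two-finger parallel gripper is mounted at the origin on a cart in front of the work surface, level with it; the furniture and walls round the work are solid. World frame = base frame: x ahead of the robot, y to its left, z up, the work surface at z = 0. Lengths are in m, angles in rad, forces in N, time in s.
With the tool pointing down it reaches from about 0.35 to 0.85 m from the base axis. Payload 8.1 kg.
Tool frame: the origin (TCP) lies at the very end of the fingers, on their centre line; the grasp point (between the pads) lies 19 mm behind it; z points along the fingers, y is the line along which they close (so a half turn about z gives the same grasp; the last joint's range is limited). The gripper opens to 93 mm and grips with 3 to 60 N. Pads are 15 mm wide; open, the fingers measure 128 mm over their backs; the gripper's body (75 mm by 188 mm) begins 65 mm behind the grasp point.
Start: joints at [1.042, 0.13, 1.488, -0, 1.523, -0.085], TCP at [0.258, 0.542, 0.219] pointing down, gripper open.
Joint ranges: [-2.96, 2.96], [-0.89, 2.26], [0.02, 2.5], [-1.34, 4.48], [0, 2.73], [-2.66, 2.66]. Speed limits (rad/s): [2.39, 2.39, 2.79, 3.14, 3.14, 3.14].

INTERFACE

Orientations are given as a rotation vector (axis times angle).
In Python, from plant import monitor, eyes, ticket gives the robot as it stands.
- The arm moves only by the tool arm_command, never from a script. Its argument "deltas" is a list that holds one entry, the list of rows, each a list of 6 numbers: the shift along the world's x, y, z in cm, then the turn, a rotation vector about the world's x, y, z in degrees. In form: [[[tx, ty, tz, rx, ry, rz], ...]]. A call has 1 to 12 rows; each row shifts and turns the commanded pose from where the row before left it; what a row does not reach is not made up. A row lasts 1/12 s, in which the tool goes at most 41.7 mm and 7.16 degrees, less where a joint would pass 70% of its speed; a pose out of reach is approached as far as the arm can. A call is refused whole if a number of a shift passes 4.17 or a number of a turn 7.16, either way. A call with a gripper value outside its range is refused whole. "gripper" is the opening, from -1 (shut) to 1 (fully open), set as the call begins (left out, the last holds). The fingers move at their own pace and stop on an object; "squeeze" is the grip in N (left out, the last holds). Time passes only in rows, so rows that do not move let the fingers close. It gives the time, the measured TCP pose, the force, the opening and the grip force at its end, in the units of the state.
- monitor.read_state(): the state, without advancing time (a new reading comes with each control period).
- eyes.read_camera(name): name is "scene" or "top"; returns the picture (420x560x3 uint8, blue, green, red); there is no depth.
- eyes.camera_model(name): a dict with "fx", "fy", "cx", "cy" (pixels), "rvec" (rotation vector, rad) and "tvec" (3), from world to camera coordinates, as OpenCV has them. Camera axes: x right, y down, z forward; pixel columns grow to the right and rows downward; lengths in m; the calibration is good to about 2 mm. A picture is of the moment at which its call begins. camera_model takes no time and is no camera call.
- ticket.close_job(): hands the job in; it is judged then, once.
The state is a dict: "t": time; "q": joint angles; "dq": joint speeds; "joint_torque": joint torques, N m; "tool_pos": TCP position; "orientation": TCP orientation; "force": force on the tool from outside, world axes, zero at the start; "wrist_torque": the same for the moment, N m; "opening": finger opening in m; "gripper_force": force on a finger pad.
Only numpy, scipy, OpenCV 4.12 (cv2) and the standard library are available. Lean on these libraries where they do the work, as an engineer would, in place of code of your own. Each camera call takes 0.05 s, during which the arm holds its last target. There are 200 camera calls.

## Working session

There is one attempt and no reset: what is moved stays moved. The work goes in short steps, Python scripts to look and compute and a tool call to move; the robot and the scene stay as the last step left them, time stands still between calls to the robot, and variables do not carry over. Pictures are saved under pics/ and viewed, at most 14 in all, crops included, and the job is handed in when it is done.

Besides the shell and the picture viewer there is one more tool, called after "Request:" as name(argument=value, ...), one argument or row to a line, values as JSON. arm_command: Moves the arm, as the interface text tells. Its arguments: {"type":"object","properties":{"deltas":{"type":"array"},"gripper":{"type":"number"},"squeeze":{"type":"number"}},"required":["deltas"]}

```bash
mkdir -p pics; ls
python3 - <<'E'
from plant import monitor, eyes
import cv2,json
for n in("scene","top"):
    cv2.imwrite(f"pics/{n}0.png",eyes.read_camera(n)); print(n,eyes.camera_model(n))
s=monitor.read_state();print(s)
E
```

```text
pics
scene {'fx': 441.9360437300178, 'fy': 441.9360437300178, 'cx': 274.0147378666892, 'cy': 209.90597000672193, 'rvec': array([ 1.8162642 , -0.93709627,  0.60449578]), 'tvec': array([-0.3256743 ,  0.21001398,  0.86618187])}
top {'fx': 460.7480431506828, 'fy': 460.7480431506828, 'cx': 279.64596009488935, 'cy': 212.53079608403866, 'rvec': array([ 2.14098506, -2.11758435,  0.18982898]), 'tvec': array([-0.0166553 ,  0.50873228,  1.15488634])}
{'t': 0.1, 'q': array([ 1.04159382e+00,  1.31060083e-01,  1.48918221e+00,  1.47790975e-05,
        1.52303056e+00, -8.53998799e-02]), 'dq': array([ 1.92188500e-03, -1.92862292e-03, -2.32957321e-03,  9.62000162e-04,
        1.26306985e-06, -6.86407891e-04]), 'joint_torque': array([ 8.97971295e-04, -5.61337745e+01, -4.93096197e+01,  7.69260270e-02,
        2.91518366e-02, -4.56854275e-05]), 'tool_pos': array([0.25733308, 0.54142954, 0.21770114]), 'orientation': array([-6.91302457e-01, -3.06405247e+00,  2.50817421e-03]), 'force': array([0.16493811, 0.29407753, 0.33613655]), 'wrist_torque': array([ 0.02810838, -0.0697789 ,  0.00462366]), 'gripper_force': 0.0, 'opening': 0.09324894498234274}
```

View pics/scene0.png

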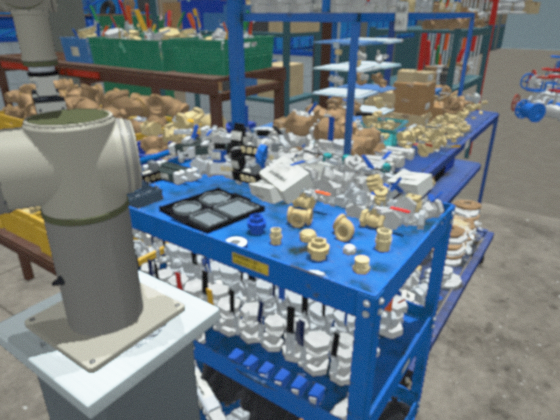

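View pics/top0.png

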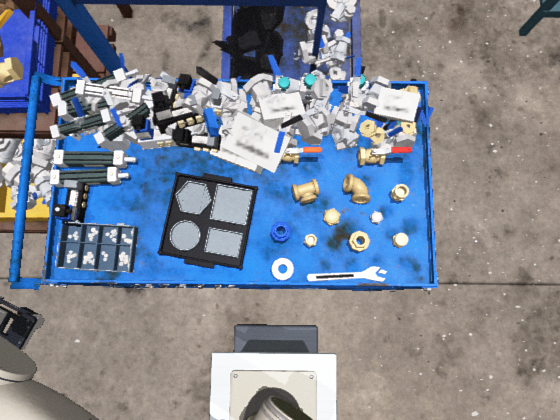

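Top view: caddy around (208,221). Brass items are at (306,190), (356,189), (332,216), (377,217), (400,192), (311,240), (360,241) and (400,240), with the blue union at (281,232). I'll take close crops of both views.

Run:
```python
import cv2
a=cv2.imread("pics/top0.png")[165:275,155:420];b=cv2.imread("pics/scene0.png")[180:285,150:415]
cv2.imwrite("pics/topc.png",cv2.resize(a,None,fx=3,fy=3,interpolation=2));cv2.imwrite("pics/scc.png",cv2.resize(b,None,fx=3,fy=3,interpolation=2))
```

```text
(no output)
```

View pics/topc.png

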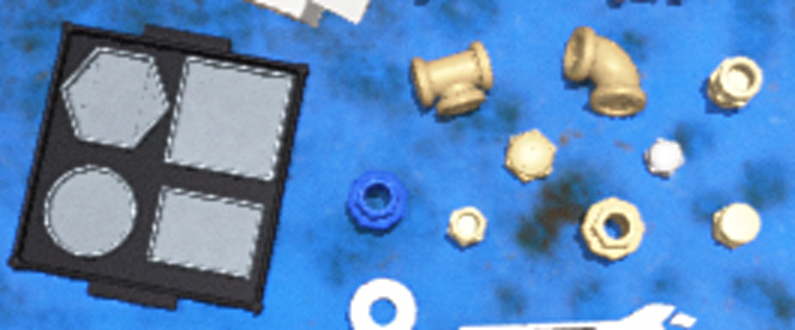

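View pics/scc.png

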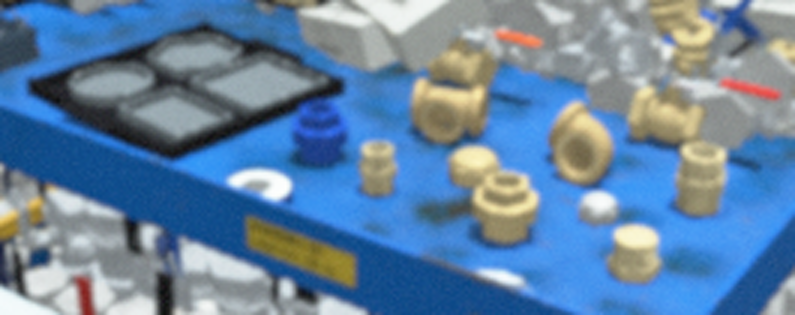

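Candidates, with top-view pixels:
- **Nipple:** (400,192) is large and tall. (311,240) is the small look-alike.
- **Union:** (360,241) is brass. (281,232) is blue, so it isn't meant.
- **Tee:** (306,190) has three openings. (356,189) is the elbow.
- **Plug:** (400,240) is a round end on a hex head. (332,216) is the domed cap and (377,217) is white.

I choose nipple (400,192), union (360,241), plug (400,240) and tee (306,190); the crops support these. Next I'll measure them in both views.

```bash
cat > h.py <<'E'
import cv2,numpy as np
from plant import eyes
def cam(n):
    m=eyes.camera_model(n);K=np.array([[m["fx"],0,m["cx"]],[0,m["fy"],m["cy"]],[0,0,1]]);R=cv2.Rodrigues(m["rvec"])[0];return K,R,np.asarray(m["tvec"]).reshape(3)
C={n:cam(n) for n in("scene","top")}
def ray(n,p):
    K,R,t=C[n];p=np.atleast_2d(np.float64(p));d=np.c_[p,np.ones(len(p))]@np.linalg.inv(K).T@R;return -R.T@t,d
def plane(n,p,z):
    o,d=ray(n,p);return o+d*((z-o[2])/d[:,2])[:,None]
def tri(ps,pt):
    P=[C[n][0]@np.c_[C[n][1],C[n][2]] for n in("scene","top")]
    X=cv2.triangulatePoints(P[0],P[1],np.float64(ps).reshape(2,1),np.float64(pt).reshape(2,1));return (X[:3]/X[3]).ravel()
def proj(n,X):
    K,R,t=C[n];x=(np.atleast_2d(X)@R.T+t)@K.T;return x[:,:2]/x[:,2:]
def brass(im,lo=60):
    h=cv2.cvtColor(im,cv2.COLOR_BGR2HSV);return cv2.inRange(h,(10,lo,60),(32,255,255))
def blobs(m,amin=30):
    n,l,s,c=cv2.connectedComponentsWithStats(m);return [(c[i],s[i],(l==i).astype(np.uint8)) for i in range(1,n) if s[i,4]>=amin]
E
python3 - <<'E'
from h import *
np.set_printoptions(precision=4,suppress=True)
t=cv2.imread("pics/top0.png");s=cv2.imread("pics/scene0.png")
print("TOP brass")
for c,st,_ in blobs(brass(t)):
    if 280<c[0]<420 and 140<c[1]<280: print(c,st,plane("top",c,0.025)[0])
print("SCENE brass")
for c,st,_ in blobs(brass(s)):
    if 230<c[0]<420 and 180<c[1]<290: print(c,st,plane("scene",c,0.025)[0])
def grey(im):
    h=cv2.cvtColor(im,cv2.COLOR_BGR2HSV);return cv2.inRange(h,(0,0,90),(179,75,255))
for n,im,(x0,x1,y0,y1) in(("top",t,(165,258,178,268)),("scene",s,(163,262,190,235))):
    print(n,"grey")
    for c,st,b in blobs(grey(im),80):
        if x0<c[0]<x1 and y0<c[1]<y1: print(c,st,plane(n,c,0.007)[0],im[int(c[1]),int(c[0])])
E
```

```text
TOP brass
[312.0426 149.0213] [304 148  17   3  47] [ 0.6887 -0.0972  0.025 ]
[369.9609 157.1719] [358 148  27  17 256] [ 0.6675 -0.254   0.025 ]
[290.2672 157.25  ] [282 153  17  10 116] [ 0.6648 -0.0382  0.025 ]
[356.0586 188.9372] [343 174  27  29 478] [ 0.5789 -0.2147  0.025 ]
[306.0553 191.4724] [293 179  26  24 398] [ 0.5704 -0.081   0.025 ]
[402.9268 188.7317] [398 186   9   9  41] [ 0.5808 -0.3401  0.025 ]
[395.9242 195.7424] [392 188  13  13  66] [ 0.5614 -0.3207  0.025 ]
[330.8797 216.9023] [324 209  16  16 133] [ 0.5022 -0.1467  0.025 ]
[355.4811 243.2925] [349 232  19  19 106] [ 0.4329 -0.2105  0.025 ]
[361.4615 238.359 ] [356 235  10  10  39] [ 0.446  -0.2264  0.025 ]
[395.6591 241.5682] [393 235  10  12  44] [ 0.4386 -0.3159  0.025 ]
SCENE brass
[376.7339 187.4415] [367 175  20  29 342] [ 0.8985 -0.1686  0.025 ]
[301.0036 210.9035] [288 194  27  33 549] [ 0.5999 -0.0672  0.025 ]
[416.1087 199.8913] [408 194  13  17  92] [ 0.8695 -0.3083  0.025 ]
[376.5605 227.1441] [360 209  30  41 562] [ 0.6265 -0.2864  0.025 ]
[343.0962 228.2216] [334 215  19  26 343] [ 0.5698 -0.2172  0.025 ]
[275.46 235.6 ] [272 229   9  15 100] [ 0.4326 -0.0961  0.025 ]
[314.5705 244.6111] [301 230  27  30 468] [ 0.4489 -0.2019  0.025 ]
[250.2071 263.5503] [233 253  35  22 338] [ 0.2876 -0.1287  0.025 ]
[360.9213 266.5197] [354 260  15  13 127] [ 0.4207 -0.3388  0.025 ]
top grey
[192.9601 197.1086] [175 180  37  35 902] [0.5554 0.2238 0.007 ] [194 183 173]
[230.9526 204.1133] [ 209  184   44   42 1350] [0.5373 0.1205 0.007 ] [203 193 185]
[184.5957 234.8916] [169 220  32  31 747] [0.4524 0.2415 0.007 ] [194 183 173]
[223.1403 241.9428] [204 227  39  31 891] [0.4346 0.1382 0.007 ] [198 189 179]
scene grey
[227.5096 203.5408] [199 192  60  25 834] [0.5502 0.1684 0.007 ] [120 118 105]
[198.8243 213.1046] [173 201  54  26 717] [0.4478 0.1904 0.007 ] [109 103  94]
```

```bash
cat >> h.py <<'E'
def warm(im):
    f=im.astype(int);return ((f[...,2]>f[...,0]+8)&(f[...,2]>70)).astype(np.uint8)*255
E
python3 - <<'E'
from h import *
np.set_printoptions(precision=4,suppress=True)
t=cv2.imread("pics/top0.png");s=cv2.imread("pics/scene0.png")
for n,im in(("top",t),("scene",s)):
  print(n)
  for c,st,_ in blobs(warm(im)):
    if (280<c[0]<420 and 140<c[1]<280) if n=="top" else (230<c[0]<420 and 180<c[1]<290): print(c,st,plane(n,c,0.025)[0])
g=cv2.cvtColor(s,cv2.COLOR_BGR2HSV)
for th in(70,85,100):
  print(th)
  for c,st,b in blobs(cv2.inRange(g,(0,0,th),(179,90,255)),60):
    if 160<c[0]<265 and 185<c[1]<235: print(c,st,plane("scene",c,0.007)[0])
# tri heights of top-view nests vs scene, and caddy geometry
N=np.array([[192.96,197.11],[230.95,204.11],[184.6,234.89],[223.14,241.94]])
P=plane("top",N,.007)[:,:2];print(P, np.linalg.norm(P[0]-P[1]),np.linalg.norm(P[0]-P[2]),np.linalg.norm(P[3]-P[2]),np.degrees(np.arctan2(*(P[1]-P[0])[::-1])),np.degrees(np.arctan2(*(P[2]-P[0])[::-1])))
E
```

```text
top
[363.2642 261.5795] [     0      0    560    420 103232] [ 0.3854 -0.2299  0.025 ]
[311.7615 149.4404] [303 147  19   6 109] [ 0.6875 -0.0964  0.025 ]
[369.5602 156.2831] [358 147  28  18 332] [ 0.67  -0.253  0.025]
[401. 149.] [391 146  21   7 141] [ 0.6915 -0.3389  0.025 ]
[290.0654 156.7647] [281 150  18  13 153] [ 0.6662 -0.0376  0.025 ]
[355.9598 188.998 ] [343 174  27  30 497] [ 0.5787 -0.2144  0.025 ]
[305.8584 191.2489] [292 179  27  24 438] [ 0.571  -0.0805  0.025 ]
[399.3453 192.0897] [391 184  18  17 223] [ 0.5715 -0.3302  0.025 ]
[331.1961 216.6324] [324 209  16  17 204] [ 0.503  -0.1475  0.025 ]
[358.561  240.7596] [349 231  21  21 287] [ 0.4396 -0.2187  0.025 ]
[399.9048 239.5179] [393 233  15  15 168] [ 0.4441 -0.3272  0.025 ]
[310.3263 239.9684] [305 234  12  13  95] [ 0.4403 -0.0923  0.025 ]
scene
[376.8709 187.9147] [366 173  22  33 457] [ 0.8947 -0.1707  0.025 ]
[322.5543 192.3478] [314 189  18   8  92] [ 0.76   -0.0463  0.025 ]
[301.0154 210.1767] [288 192  28  36 651] [ 0.6042 -0.0645  0.025 ]
[415.4378 199.9568] [405 192  18  20 185] [ 0.8679 -0.3068  0.025 
[... 223 characters left out ...]
6] [271 228  10  16 143] [ 0.4336 -0.0954  0.025 ]
[314.451  244.2421] [300 229  29  32 541] [ 0.4503 -0.2007  0.025 ]
[250.1944 263.5611] [232 253  36  22 360] [ 0.2876 -0.1287  0.025 ]
[361.2543 264.2112] [353 255  17  19 232] [ 0.4302 -0.3351  0.025 ]
70
[213.6831 207.9517] [ 172  191   88   37 1780] [0.5007 0.1802 0.007 ]
85
[214.1494 207.9237] [ 173  191   86   36 1626] [0.5017 0.1792 0.007 ]
100
[227.3762 203.7166] [200 192  59  25 755] [0.5489 0.1678 0.007 ]
[198.6905 213.0366] [173 201  54  26 656] [0.4479 0.191  0.007 ]
[[0.5554 0.2238]
 [0.5373 0.1205]
 [0.4524 0.2415]
 [0.4346 0.1382]] 0.10483398450351349 0.10459212794223313 0.1047752352982006 -99.96085097720739 170.23055495937624
```

Run:
```python
from h import *
np.set_printoptions(precision=4,suppress=True)
for n,a,b in(("nip top",(384.3,230.7),(401.3,189.7)),("union top",(319.3,242),(360.7,241)),("plug top",(362,259.3),(401.7,239)),("tee mid",(300,217.3),(305.9,191.2)),("plug cen",(361.25,264.2),(399.9,239.5)),("union cen",(314.5,244.2),(358.6,240.8)),("hex+sq",(227.5,203.6),((192.96*902+230.95*1350)/2252,(197.1*902+204.1*1350)/2252)),("rd+obl",(198.7,213.1),((184.6*747+223.14*891)/1638,(234.9*747+241.94*891)/1638))): print(n,tri(a,b))
# overlay: big crops
t=cv2.imread("pics/top0.png");s=cv2.imread("pics/scene0.png")
A=cv2.resize(t[172:212,285:325],(400,400),interpolation=2);B=cv2.resize(t[172:212,380:420],(400,400),interpolation=2)
D=cv2.resize(s[218:278,295:335],(400,600),interpolation=2);E=cv2.resize(s[218:278,350:390],(400,600),interpolation=2)
cv2.imwrite("pics/c1.png",np.hstack([A,B]));cv2.imwrite("pics/c2.png",np.hstack([D,E]))
m=warm(t)
for n,(x,y),z in(("tee",(306,191),.022),("nip",(399,192),.03),("plug",(400,240),.015)):
    for c,st,b in blobs(m):
        if abs(c[0]-x)<3 and abs(c[1]-y)<3:
            k=cv2.findContours(b,0,1)[0][0][:,0];P=plane("top",k,z)[:,:2]*1000
            (cx,cy),wh,a=cv2.minAreaRect(P.astype(np.float32));print(n,cx,cy,wh,a)
```

```text
nip top [ 0.5722 -0.3287  0.0494]
union top [ 0.437  -0.2211  0.0434]
plug top [ 0.4447 -0.3304  0.0294]
tee mid [ 0.5726 -0.081   0.0189]
plug cen [ 0.4451 -0.3293  0.0158]
union cen [ 0.4358 -0.2137  0.0365]
hex+sq [0.5435 0.1616 0.0109]
rd+obl [0.4422 0.1848 0.0106]
tee 570.9601440429688 -80.91800689697266 (57.9551887512207, 68.41302490234375) 15.750837326049805
nip 571.3700561523438 -328.6556701660156 (37.24155807495117, 48.847713470458984) 44.88274002075195
plug 445.1778564453125 -329.63372802734375 (32.665809631347656, 41.134918212890625) 26.723861694335938
```

View pics/c1.png

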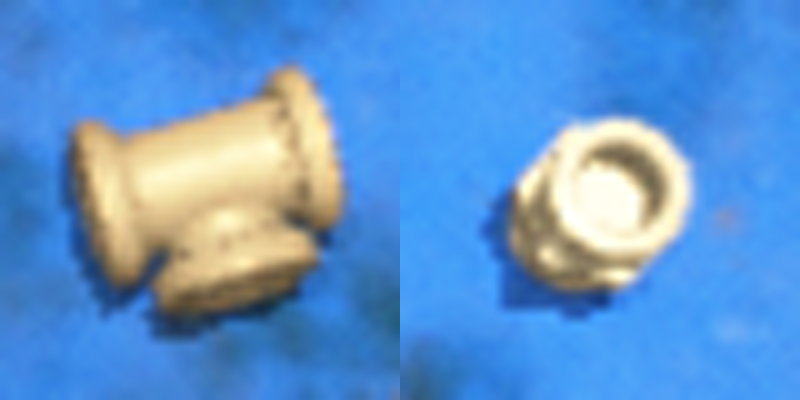

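View pics/c2.png

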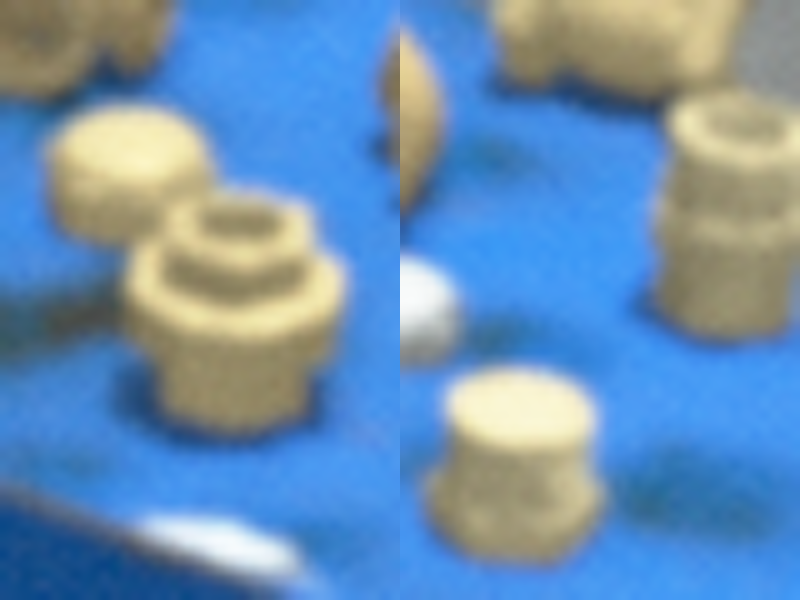

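c1: the tee's run tilts about 15°, with its branch toward the robot; the nipple's top ring is centred near (401,190). c2: the union has its wide nut in the middle, and the plug is a flat round end on a hex head at (362,262). The domed cap next to the union is the look-alike. The measured heights fit the text with a bias of about -3 mm. Next I'll check the hexagon directions and what stands behind the tee.

Run:
```python
from h import *
np.set_printoptions(precision=1,suppress=True,linewidth=160)
t=cv2.imread("pics/top0.png").astype(np.float32)
d=cv2.resize(t[...,2]-t[...,0],None,fx=4,fy=4,interpolation=2)
m=(d>-15).astype(np.uint8)
for n,(x,y),z,c in(("nip",(399,192),.026,(572,-329)),("plug",(400,240),.008,(445,-330))):
    best=[b for cc,st,b in blobs(m,500) if abs(cc[0]/4-x)<3 and abs(cc[1]/4-y)<3][0]
    k=(cv2.findContours(best,0,1)[0][0][:,0]-1.5)/4
    P=plane("top",k,z)[:,:2]*1000-c
    a=np.degrees(np.arctan2(P[:,1],P[:,0]))%360;r=np.hypot(*P.T)
    print(n);[print(i,r[(a>=i)&(a<i+10)].mean().round(1),end=' | ') for i in range(0,360,10)];print()
    P2=P+c;print("extent",P2.min(0),P2.max(0))
def row(px): print(px,plane("top",px,.1)[0],plane("top",px,0)[0])
row((290,165))
c=cv2.resize(t[125:205,240:325],None,fx=6,fy=6,interpolation=2)[:480]
s=cv2.imread("pics/scene0.png");e=cv2.resize(s[160:230,240:320],None,fx=4,fy=4,interpolation=2)
o=np.zeros((480,800,3),np.uint8);o[:480,:480]=c[:480,:480];o[:280,480:800]=e[:280,:320];cv2.imwrite("pics/back.png",o)
```

```text
nip
0 20.0 | 10 20.6 | 20 19.8 | 30 18.4 | 40 17.9 | 50 18.2 | 60 19.1 | 70 20.3 | 80 21.5 | 90 21.8 | 100 22.9 | 110 24.9 | 120 25.4 | 130 25.3 | 140 25.2 | 150 25.2 | 160 24.3 | 170 23.4 | 180 23.0 | 190 23.1 | 200 21.7 | 210 20.5 | 220 20.4 | 230 20.7 | 240 21.8 | 250 23.1 | 260 23.6 | 270 24.6 | 280 25.3 | 290 26.2 | 300 25.7 | 310 25.8 | 320 25.0 | 330 24.2 | 340 22.9 | 350 21.4 | 
extent [ 548.6 -353.7] [ 594.6 -306.3]
plug
0 19.1 | 10 17.9 | 20 17.7 | 30 17.8 | 40 18.6 | 50 19.7 | 60 20.3 | 70 19.2 | 80 18.4 | 90 18.5 | 100 19.2 | 110 20.1 | 120 19.7 | 130 18.7 | 140 18.3 | 150 18.2 | 160 18.8 | 170 19.2 | 180 17.9 | 190 16.9 | 200 16.8 | 210 17.0 | 220 18.0 | 230 19.1 | 240 19.7 | 250 20.1 | 260 21.3 | 270 22.2 | 280 22.5 | 290 23.1 | 300 23.1 | 310 23.0 | 320 22.4 | 330 21.2 | 340 20.2 | 350 19.7 | 
extent [ 425.8 -352.3] [ 464.7 -311.1]
(290, 165) [ 0.6 -0.   0.1] [ 0.7 -0.   0. ]
```

View pics/back.png

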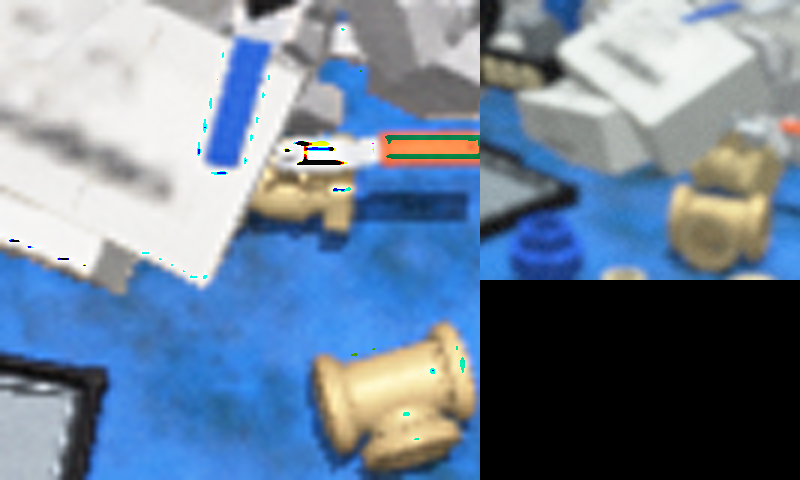

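Request:
arm_command(
  deltas=[
    [[1.31,-3.63,0,0,0,0.64],[1.31,-3.63,0,0,0,0.64],[1.31,-3.63,0,0,0,0.64],[1.31,-3.63,0,0,0,0.64],[1.31,-3.63,0,0,0,0.64],[1.31,-3.63,0,0,0,0.64],[1.31,-3.63,0,0,0,0.64],[1.31,-3.63,0,0,0,0.64],[1.31,-3.63,0,0,0,0.64],[1.31,-3.63,0,0,0,0.64],[1.31,-3.63,0,0,0,0.64],[1.31,-3.63,0,0,0,0.64]],
  ],
  gripper=1,
  squeeze=35,
)

```text
t: 1.1
tool_pos: [0.4148, 0.1044, 0.2184]
orientation: [-0.484, -3.104, -0.0]
force: [0.5, 0.3, -0.6]
opening: 0.0931
gripper_force: 0.0
```

back: the white tipped box's near corner is at about (274,172), and the brass valve is at about (290,157); both matter only for the tee. I'll continue to the nipple.

Request:
arm_command(
  deltas=[
    [[1.31,-3.61,-0.85,0,0,1.5],[1.31,-3.61,-0.85,0,0,1.5],[1.31,-3.61,-0.85,0,0,1.5],[1.31,-3.61,-0.85,0,0,1.5],[1.31,-3.61,-0.85,0,0,1.5],[1.31,-3.61,-0.85,0,0,1.5],[1.31,-3.61,-0.85,0,0,1.5],[1.31,-3.61,-0.85,0,0,1.5],[1.31,-3.61,-0.85,0,0,1.5],[1.31,-3.61,-0.85,0,0,1.5],[1.31,-3.61,-0.85,0,0,1.5],[1.31,-3.61,-0.85,0,0,1.5]],
  ],
)

```text
t: 2.1
tool_pos: [0.572, -0.3286, 0.1154]
orientation: [0.009, -3.141, -0.001]
force: [0.6, 0.6, 1.3]
opening: 0.0932
gripper_force: 0.0
```

Request:
arm_command(
  deltas=[
    [[0,0,0,0,0,0],[0,0,0,0,0,0]],
  ],
)

```text
t: 2.27
tool_pos: [0.5706, -0.328, 0.1134]
orientation: [0.003, -3.138, -0.004]
force: [0.2, 0.1, 0.7]
opening: 0.0931
gripper_force: 0.0
```

Run:
```python
from h import *
print(tri((283.8,188.8),(274,172.5)),tri((283.7,196.2),(274,172.5)))
```

```text
[0.61012729 0.00286497 0.0734291 ] [0.6158229  0.00459809 0.04807751]
```

Request:
arm_command(
  deltas=[
    [[0.02,-0.02,-2.4,0,0,0],[0.02,-0.02,-2.4,0,0,0],[0.02,-0.02,-2.4,0,0,0],[0.02,-0.02,-1.6,0,0,0],[0.02,-0.02,-1.0,0,0,0],[0,0,0,0,0,0]],
  ],
)

```text
t: 2.77
tool_pos: [0.5715, -0.3258, 0.0164]
orientation: [0.008, -3.138, -0.004]
force: [-0.2, -0.2, -0.3]
opening: 0.0928
gripper_force: 0.0
```

Request:
arm_command(
  deltas=[
    [[0,0,0,0,0,0],[0,0,0,0,0,0],[0,0,0,0,0,0],[0,0,0,0,0,0],[0,0,0,0,0,0],[0,0,0,0,0,0],[0,0,0,0,0,0],[0,0,0,0,0,0],[0,0,0,0,0,0],[0,0,0,0,0,0],[0,0,0,0,0,0],[0,0,0,0,0,0]],
  ],
  gripper=-1,
  squeeze=35,
)

```text
t: 3.77
tool_pos: [0.573, -0.3281, 0.0188]
orientation: [-0.007, 3.142, -0.0]
force: [-0.9, -1.9, 1.4]
opening: 0.0416
gripper_force: 33.3
```

Gripped at 41.6 mm, close to the 40 mm flats. Lifting and carrying to the round nest.

Request:
arm_command(
  deltas=[
    [[0,0,1.5,0,0,0],[0,0,3,0,0,0],[0,0,3,0,0,0],[0,0,3,0,0,0],[-0.3,1.5,0,0,0,0],[-0.6,2.8,0,0,0,0],[-0.7,3.4,0,0,0,0],[-0.75,3.6,0,0,0,0],[-0.75,3.6,0,0,0,0],[-0.75,3.6,0,0,0,0],[-0.75,3.6,0,0,0,0],[-0.75,3.6,0,0,0,0]],
  ],
)

```text
t: 4.77
tool_pos: [0.5188, -0.0692, 0.1244]
orientation: [-0.007, 3.141, 0.0]
force: [1.1, -0.0, -1.2]
opening: 0.0417
gripper_force: 33.4
```

Request:
arm_command(
  deltas=[
    [[-0.75,3.6,0,0,0,0],[-0.75,3.6,0,0,0,0],[-0.75,3.6,0,0,0,0],[-0.75,3.6,0,0,0,0],[-0.75,3.6,0,0,0,0],[-0.75,3.6,0,0,0,0],[-0.75,3.6,0,0,0,0],[-0.7,3.0,0,0,0,0],[-0.5,2.0,0,0,0,0],[0,0,0,0,0,0],[0,0,0,0,0,0],[0,0,0,0,0,0]],
  ],
)

```text
t: 5.77
tool_pos: [0.455, 0.2308, 0.124]
orientation: [-0.008, 3.141, -0.001]
force: [-0.6, -0.4, -1.1]
opening: 0.0422
gripper_force: 33.4
```

Run:
```python
from h import *
from plant import monitor
a=eyes.read_camera("scene");cv2.imwrite("pics/s1.png",cv2.resize(a[130:270,100:290],None,fx=4,fy=4,interpolation=2)) 
s=monitor.read_state();print(s["tool_pos"],s["opening"],s["gripper_force"],s["force"],s["t"])
```

```text
[0.45517023 0.23035038 0.1239071 ] 0.0416702509443834 33.396172552602366 [-0.83604128 -0.03220011 -0.89822474] 5.8167
```

View pics/s1.png

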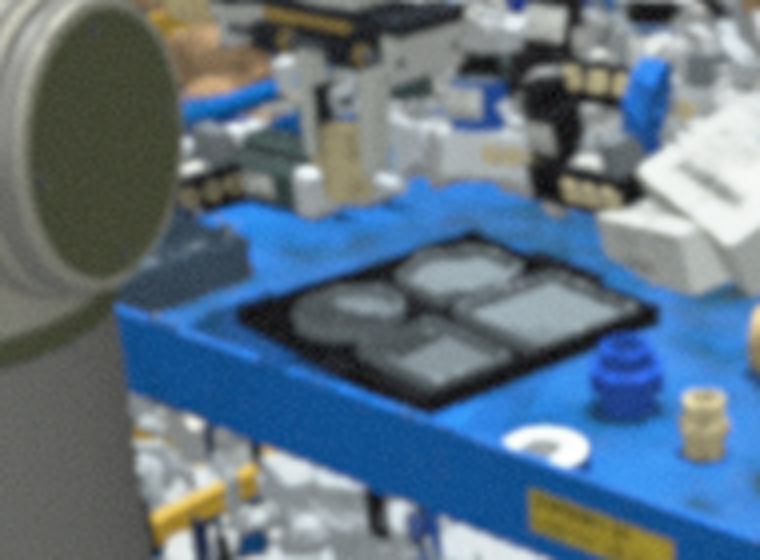

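s1: the nipple hangs upright in the fingers at crop (345,160), above the caddy. Lowering it into the round nest.

Request:
arm_command(
  deltas=[
    [[-0.15,0.55,0,0,0,0],[-0.15,0.55,-1,0,0,0],[0,0,-2,0,0,0],[0,0,-2,0,0,0],[0,0,-2,0,0,0],[0,0,-1.5,0,0,0],[0,0,-0.7,0,0,0],[0,0,-0.3,0,0,0],[0,0,0,0,0,0],[0,0,0,0,0,0]],
  ],
)

```text
t: 6.65
tool_pos: [0.4526, 0.2423, 0.0293]
orientation: [-0.006, 3.141, 0.001]
force: [0.3, 0.2, -1.8]
opening: 0.0415
gripper_force: 33.4
```

Request:
arm_command(
  deltas=[
    [[0,0,-0.1,0,0,0],[0,0,-0.1,0,0,0],[0,0,0,0,0,0]],
  ],
)

```text
t: 6.9
tool_pos: [0.4525, 0.2423, 0.0273]
orientation: [-0.007, 3.14, 0.001]
force: [0.2, 0.8, -2.2]
opening: 0.0417
gripper_force: 33.4
```

Request:
arm_command(
  deltas=[
    [[0,0,-0.1,0,0,0],[0,0,0,0,0,0]],
  ],
)

```text
t: 7.07
tool_pos: [0.4521, 0.2421, 0.0258]
orientation: [-0.007, 3.141, 0.0]
force: [0.3, 0.5, -0.7]
opening: 0.0421
gripper_force: 33.5
```

Request:
arm_command(
  deltas=[
    [[0,0,-0.1,0,0,0],[0,0,0,0,0,0]],
  ],
)

```text
t: 7.23
tool_pos: [0.4523, 0.2422, 0.0256]
orientation: [-0.007, 3.141, 0.0]
force: [-2.8, -1.4, 7.9]
opening: 0.042
gripper_force: 33.1
```

Contact (8 N up). Release and go up.

Request:
arm_command(
  deltas=[
    [[0,0,0,0,0,0],[0,0,0,0,0,0],[0,0,0,0,0,0],[0,0,0,0,0,0],[0,0,0,0,0,0],[0,0,0,0,0,0]],
  ],
  gripper=0.4,
)

```text
t: 7.73
tool_pos: [0.452, 0.2421, 0.0245]
orientation: [0.007, -3.141, 0.0]
force: [0.4, 0.5, 0.0]
opening: 0.065
gripper_force: 0.0
```

Request:
arm_command(
  deltas=[
    [[0,0,1.0,0,0,0],[0,0,3,0,0,0],[0,0,3,0,0,0],[0,0,2.4,0,0,0],[0,-2,0,0,0,0],[0,-3.8,0,0,0,0],[0,-3.8,0,0,0,0],[0,-3.8,0,0,0,0],[0,-3.8,0,0,0,0],[-0.1,-3.8,0,0,0,0],[-0.1,-3.8,0,0,0,0],[-0.1,-3.8,0,0,0,0]],
  ],
)

```text
t: 8.73
tool_pos: [0.4488, -0.0457, 0.1197]
orientation: [-0.007, 3.14, -0.0]
force: [-0.1, 0.6, 1.2]
opening: 0.0651
gripper_force: 0.0
```

Request:
arm_command(
  deltas=[
    [[-0.1,-3.8,0,0,0,0],[-0.2,-3.8,0,0,0,0],[-0.2,-3.8,0,0,0,0],[-0.3,-3,0,0,0,0],[-0.3,-2,0,0,0,0],[0,0,0,0,0,0],[0,0,0,0,0,0]],
  ],
  gripper=1,
)

```text
t: 9.32
tool_pos: [0.4378, -0.2087, 0.1192]
orientation: [-0.003, 3.141, 0.0]
force: [0.9, 0.3, 0.1]
opening: 0.0928
gripper_force: 0.0
```

Run:
```python
from h import *
from plant import monitor
a=eyes.read_camera("scene");cv2.imwrite("pics/s2.png",cv2.resize(a[170:270,150:350],None,fx=4,fy=4,interpolation=2)) 
b=eyes.read_camera("top");cv2.imwrite("pics/t2.png",b)
s=monitor.read_state();print(s["tool_pos"],s["opening"],s["t"])
```

```text
[ 0.43809847 -0.2072075   0.11890933] 0.092740804513381 9.4167
```

View pics/s2.png

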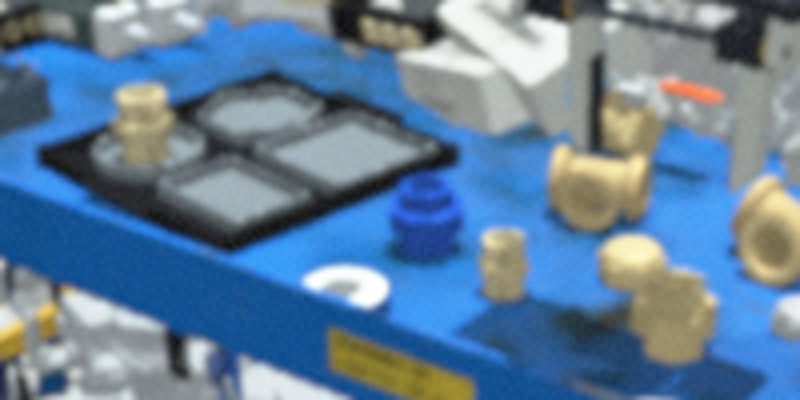

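s2: the nipple stands in the round nest at crop (145,125). Next is the union.

Request:
arm_command(
  deltas=[
    [[-0.05,-0.7,0,0,0,0],[-0.05,-0.7,0,0,0,0],[0,0,-2,0,0,0],[0,0,-2.5,0,0,0],[0,0,-2.5,0,0,0],[0,0,-2,0,0,0],[0,0,-1.4,0,0,0],[0,0,0,0,0,0],[0,0,0,0,0,0]],
  ],
)

```text
t: 10.17
tool_pos: [0.4365, -0.2214, 0.0141]
orientation: [0.008, -3.14, -0.002]
force: [-0.9, -0.5, 0.1]
opening: 0.0927
gripper_force: 0.0
```

Request:
arm_command(
  deltas=[
    [[0,0,0,0,0,0],[0,0,0,0,0,0],[0,0,0,0,0,0],[0,0,0,0,0,0],[0,0,0,0,0,0],[0,0,0,0,0,0],[0,0,0,0,0,0],[0,0,0,0,0,0],[0,0,0,0,0,0],[0,0,0,0,0,0]],
  ],
  gripper=-1,
  squeeze=40,
)

```text
t: 11.0
tool_pos: [0.4372, -0.2218, 0.0149]
orientation: [-0.007, 3.141, 0.0]
force: [-0.8, 2.6, 4.8]
opening: 0.0529
gripper_force: 40.0
```

Gripped at 53 mm. Carry to the hex nest.

Request:
arm_command(
  deltas=[
    [[0,0,1.5,0,0,0],[0,0,3,0,0,0],[0,0,3,0,0,0],[0,0,3,0,0,0],[0.5,1.8,0,0,0,0],[0.8,3,0,0,0,0],[0.95,3.6,0,0,0,0],[0.95,3.6,0,0,0,0],[0.95,3.6,0,0,0,0],[0.95,3.6,0,0,0,0],[0.95,3.6,0,0,0,0],[0.95,3.6,0,0,0,0]],
  ],
)

```text
t: 12.0
tool_pos: [0.5067, 0.0437, 0.119]
orientation: [0.007, -3.141, 0.001]
force: [0.7, -0.0, -2.2]
opening: 0.0534
gripper_force: 40.0
```

Request:
arm_command(
  deltas=[
    [[0.95,3.6,0,0,0,0],[0.95,3.6,0,0,0,0],[0.95,3.6,0,0,0,0],[0.95,3.6,0,0,0,0],[0.6,2.3,0,0,0,0],[0.3,1.2,0,0,0,0],[0,0,0,0,0,0],[0,0,0,0,0,0],[0,0,0,0,0,0]],
  ],
)

```text
t: 12.75
tool_pos: [0.5536, 0.2197, 0.119]
orientation: [0.006, -3.14, 0.002]
force: [-0.3, 0.0, -1.7]
opening: 0.0535
gripper_force: 40.0
```

Request:
arm_command(
  deltas=[
    [[0.1,0.2,0,0,0,0],[0.08,0.2,-1,0,0,0],[0,0,-2,0,0,0],[0,0,-2.3,0,0,0],[0,0,-2,0,0,0],[0,0,-1.2,0,0,0],[0,0,-0.6,0,0,0],[0,0,-0.3,0,0,0],[0,0,0,0,0,0],[0,0,0,0,0,0]],
  ],
)

```text
t: 13.58
tool_pos: [0.5567, 0.2253, 0.0268]
orientation: [-0.007, 3.14, 0.001]
force: [-0.1, 0.6, -3.1]
opening: 0.0534
gripper_force: 40.0
```

Request:
arm_command(
  deltas=[
    [[0,0,-0.1,0,0,0],[0,0,-0.1,0,0,0],[0,0,0,0,0,0]],
  ],
)

```text
t: 13.83
tool_pos: [0.5563, 0.2253, 0.0243]
orientation: [-0.007, 3.14, 0.001]
force: [0.2, 0.1, -2.5]
opening: 0.0532
gripper_force: 40.0
```

Request:
arm_command(
  deltas=[
    [[0,0,-0.1,0,0,0],[0,0,0,0,0,0]],
  ],
)

```text
t: 14.0
tool_pos: [0.5558, 0.2251, 0.0227]
orientation: [-0.007, 3.141, 0.0]
force: [-0.3, 0.1, -2.1]
opening: 0.053
gripper_force: 40.0
```

Request:
arm_command(
  deltas=[
    [[0,0,-0.1,0,0,0],[0,0,0,0,0,0]],
  ],
)

```text
t: 14.17
tool_pos: [0.556, 0.2252, 0.022]
orientation: [-0.007, 3.141, 0.0]
force: [-1.6, -0.5, 0.6]
opening: 0.0532
gripper_force: 40.0
```

Request:
arm_command(
  deltas=[
    [[0,0,-0.05,0,0,0],[0,0,0,0,0,0]],
  ],
)

```text
t: 14.33
tool_pos: [0.556, 0.2252, 0.022]
orientation: [-0.007, 3.141, 0.0]
force: [-3.2, -1.3, 5.7]
opening: 0.0533
gripper_force: 40.0
```

Contact at the expected height. Release and go to the plug.

Request:
arm_command(
  deltas=[
    [[0,0,0,0,0,0],[0,0,0,0,0,0],[0,0,0,0,0,0],[0,0,0,0,0,0],[0,0,0,0,0,0],[0,0,0,0,0,0]],
  ],
  gripper=0.62,
)

```text
t: 14.83
tool_pos: [0.5558, 0.2251, 0.0211]
orientation: [0.007, -3.142, 0.0]
force: [0.2, 0.6, -0.2]
opening: 0.0753
gripper_force: 0.0
```

Request:
arm_command(
  deltas=[
    [[0,0,1.0,0,0,0],[0,0,3,0,0,0],[0,0,3,0,0,0],[0,0,2.6,0,0,0],[-0.4,-2,0,0,0,0],[-0.7,-3.5,0,0,0,0],[-0.75,-3.75,0,0,0,0],[-0.75,-3.75,0,0,0,0],[-0.75,-3.75,0,0,0,0],[-0.75,-3.75,0,0,0,0],[-0.75,-3.75,0,0,0,0],[-0.75,-3.75,0,0,0,0]],
  ],
)

```text
t: 15.83
tool_pos: [0.4994, -0.0566, 0.1182]
orientation: [-0.007, 3.14, -0.0]
force: [-0.4, -1.0, -0.3]
opening: 0.0749
gripper_force: 0.0
```

Request:
arm_command(
  deltas=[
    [[-0.75,-3.75,0,0,0,0],[-0.75,-3.75,0,0,0,0],[-0.75,-3.75,0,0,0,0],[-0.75,-3.75,0,0,0,0],[-0.75,-3.75,0,0,0,0],[-0.75,-3.75,0,0,0,0],[-0.5,-2.5,0,0,0,0],[-0.3,-1.5,0,0,0,0],[0,0,0,0,0,0],[0,0,0,0,0,0],[0,0,0,0,0,0]],
  ],
  gripper=1,
)

```text
t: 16.75
tool_pos: [0.4472, -0.3186, 0.1172]
orientation: [0.008, -3.142, -0.001]
force: [-0.6, 1.5, 0.5]
opening: 0.0931
gripper_force: 0.0
```

Run:
```python
from h import *
from plant import monitor
a=eyes.read_camera("scene");cv2.imwrite("pics/s3.png",cv2.resize(a[170:290,150:400],None,fx=3.2,fy=3.2,interpolation=2)) 
s=monitor.read_state();print(s["tool_pos"],s["opening"],s["t"])
```

```text
[ 0.44722739 -0.31841897  0.11714507] 0.0931642116579459 16.8
```

View pics/s3.png

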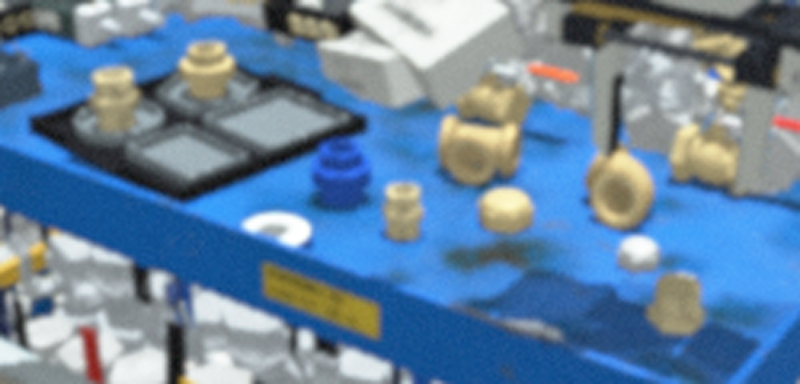

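s3: the union stands in the hex nest at crop (207,70), the nipple in the round nest at (113,100), and the plug is at (677,305). I'll measure the plug's head height to choose the grip height.

Run:
```python
from h import *
s=cv2.imread("pics/scene0.png").astype(np.float32);d=cv2.resize(s[...,2]-s[...,0],None,fx=4,fy=4,interpolation=2)
b=[b for c,st,b in blobs((d>-10).astype(np.uint8),500) if abs(c[0]/4-361)<4 and abs(c[1]/4-264)<4][0]
ys=np.where(b.any(1))[0]
for y in ys[::4]:
    x=np.where(b[y])[0];print(round((y-1.5)/4,2),round((x.min()-1.5)/4,2),round((x.max()-1.5)/4,2),end=' | ')
print()
for z in(0,.005,.01,.012,.014,.016,.018,.031):print(z,proj("scene",[.445,-.330,z]))
# silhouette side at camera-perpendicular
o=ray("scene",(0,0))[0];v=np.array([.445,-.33])-o[:2];v/=np.linalg.norm(v);n=np.array([-v[1],v[0]])
for z in(0,.012,.014,.016,.031):
  for r in(.0165,.0195): print(z,r,proj("scene",np.array([[.445,-.33,z]])+np.r_[n*r,0]).round(1))
```

```text
254.88 358.12 361.88 | 255.88 356.12 365.62 | 256.88 355.12 367.12 | 257.88 354.62 367.88 | 258.88 354.62 368.38 | 259.88 354.88 368.38 | 260.88 354.88 368.38 | 261.88 354.88 368.12 | 262.88 354.88 367.88 | 263.88 354.38 367.88 | 264.88 353.38 368.12 | 265.88 352.88 368.88 | 266.88 352.62 369.38 | 267.88 352.88 369.38 | 268.88 353.12 369.12 | 269.88 353.62 368.62 | 270.88 354.38 367.88 | 271.88 355.62 366.62 | 272.88 357.38 365.38 | 
0 [[361.14640165 270.15391623]]
0.005 [[361.31613045 268.29604562]]
0.01 [[361.48654054 266.43071737]]
0.012 [[361.55489627 265.68248787]]
0.014 [[361.62336192 264.93305506]]
0.016 [[361.69193777 264.18241603]]
0.018 [[361.76062409 263.43056787]]
0.031 [[362.20979616 258.51387942]]
0 0.0165 [[353.9 269.3]]
0 0.0195 [[352.6 269.2]]
0.012 0.0165 [[354.3 264.9]]
0.012 0.0195 [[353.  264.7]]
0.014 0.0165 [[354.4 264.1]]
0.014 0.0195 [[353. 264.]]
0.016 0.0165 [[354.4 263.4]]
0.016 0.0195 [[353.1 263.2]]
0.031 0.0165 [[354.9 257.7]]
0.031 0.0195 [[353.6 257.6]]
```

The head ends at about 12–13 mm, so I'll grip the round end with the TCP at about 15 mm.

Request:
arm_command(
  deltas=[
    [[-0.1,-0.6,0,0,0,0],[-0.1,-0.55,0,0,0,0],[0,0,-2,0,0,0],[0,0,-2.5,0,0,0],[0,0,-2.5,0,0,0],[0,0,-2,0,0,0],[0,0,-1.1,0,0,0],[0,0,0,0,0,0],[0,0,0,0,0,0]],
  ],
)

```text
t: 17.55
tool_pos: [0.4447, -0.3312, 0.0161]
orientation: [0.007, -3.141, -0.001]
force: [0.1, 0.4, 0.2]
opening: 0.0929
gripper_force: 0.0
```

Request:
arm_command(
  deltas=[
    [[0,0,0,0,0,0],[0,0,0,0,0,0],[0,0,0,0,0,0],[0,0,0,0,0,0],[0,0,0,0,0,0],[0,0,0,0,0,0],[0,0,0,0,0,0],[0,0,0,0,0,0],[0,0,0,0,0,0],[0,0,0,0,0,0],[0,0,0,0,0,0],[0,0,0,0,0,0]],
  ],
  gripper=-1,
  squeeze=35,
)

```text
t: 18.55
tool_pos: [0.4448, -0.3313, 0.0161]
orientation: [0.007, -3.141, -0.0]
force: [-1.2, 1.2, 0.2]
opening: 0.0322
gripper_force: 35.0
```

Request:
arm_command(
  deltas=[
    [[0,0,1.5,0,0,0],[0,0,3,0,0,0],[0,0,3,0,0,0],[0,0,2.5,0,0,0],[0,2,0,0,0,0],[-0.1,3.5,0,0,0,0],[-0.1,3.8,0,0,0,0],[-0.1,3.8,0,0,0,0],[-0.1,3.8,0,0,0,0],[-0.1,3.8,0,0,0,0],[-0.1,3.8,0,0,0,0],[-0.1,3.8,0,0,0,0]],
  ],
)

```text
t: 19.55
tool_pos: [0.4373, -0.0468, 0.1162]
orientation: [-0.006, 3.141, -0.0]
force: [0.9, 0.9, 0.2]
opening: 0.0319
gripper_force: 35.0
```

Request:
arm_command(
  deltas=[
    [[-0.1,3.8,0,0,0,0],[-0.1,3.8,0,0,0,0],[-0.1,3.8,0,0,0,0],[0,3.6,0,0,0,0],[0,2.1,0,0,0,0],[0,1.2,0,0,0,0],[0,0,0,0,0,0],[0,0,0,0,0,0],[0,0,0,0,0,0]],
  ],
)

```text
t: 20.3
tool_pos: [0.4347, 0.1339, 0.116]
orientation: [0.007, -3.141, 0.001]
force: [0.1, 0.8, -0.4]
opening: 0.0323
gripper_force: 35.0
```

Request:
arm_command(
  deltas=[
    [[0,0.2,0,0,0,0],[0,0.2,-1,0,0,0],[0,0,-2,0,0,0],[0,0,-2.2,0,0,0],[0,0,-2,0,0,0],[0,0,-1.1,0,0,0],[0,0,-0.6,0,0,0],[0,0,-0.2,0,0,0],[0,0,0,0,0,0],[0,0,0,0,0,0]],
  ],
)

```text
t: 21.13
tool_pos: [0.4356, 0.1387, 0.0261]
orientation: [-0.007, 3.14, 0.0]
force: [0.5, 0.5, -0.5]
opening: 0.0321
gripper_force: 35.0
```

Request:
arm_command(
  deltas=[
    [[0,0,-0.1,0,0,0],[0,0,0,0,0,0]],
  ],
)

```text
t: 21.3
tool_pos: [0.4356, 0.1388, 0.025]
orientation: [-0.007, 3.14, 0.0]
force: [-0.3, -0.2, -0.1]
opening: 0.0319
gripper_force: 35.0
```

Request:
arm_command(
  deltas=[
    [[0,0,-0.1,0,0,0],[0,0,0,0,0,0]],
  ],
)

```text
t: 21.47
tool_pos: [0.435, 0.1387, 0.0234]
orientation: [-0.007, 3.141, 0.0]
force: [1.0, 0.0, -1.2]
opening: 0.0322
gripper_force: 35.0
```

Request:
arm_command(
  deltas=[
    [[0,0,-0.08,0,0,0],[0,0,0,0,0,0]],
  ],
)

```text
t: 21.63
tool_pos: [0.4351, 0.1387, 0.023]
orientation: [-0.007, 3.141, 0.0]
force: [-2.3, -1.6, 5.5]
opening: 0.0322
gripper_force: 35.0
```

Request:
arm_command(
  deltas=[
    [[0,0,-0.08,0,0,0],[0,0,0,0,0,0]],
  ],
)

```text
t: 21.8
tool_pos: [0.4352, 0.1387, 0.023]
orientation: [-0.007, 3.141, -0.0]
force: [-7.3, -1.7, 15.3]
opening: 0.0326
gripper_force: 35.0
```

Request:
arm_command(
  deltas=[
    [[0,0,0.1,0,0,0],[0,0,0,0,0,0],[0,0,0,0,0,0],[0,0,0,0,0,0],[0,0,0,0,0,0],[0,0,0,0,0,0]],
  ],
  gripper=0.2,
)

```text
t: 22.3
tool_pos: [0.4347, 0.1386, 0.0224]
orientation: [0.007, -3.141, 0.0]
force: [0.4, 0.0, 0.2]
opening: 0.0556
gripper_force: 0.0
```

Request:
arm_command(
  deltas=[
    [[0,0,1.0,0,0,0],[0,0,3,0,0,0],[0,0,3,0,0,0],[0,0,3,0,0,-6.2],[1,-1.6,0,0,0,-6.2],[1.8,-3,0,0,0,-6.2],[1.8,-3,0,0,0,-6.2],[1.8,-3,0,0,0,-6.2],[1.8,-3,0,0,0,-6.2],[1.8,-3,0,0,0,-6.2],[1.8,-3,0,0,0,-6.2],[1,-1.6,0,0,0,-6.2]],
  ],
)

```text
t: 23.3
tool_pos: [0.5643, -0.0768, 0.1235]
orientation: [1.473, 2.773, -0.001]
force: [0.6, 0.5, 0.5]
opening: 0.0559
gripper_force: 0.0
```

Request:
arm_command(
  deltas=[
    [[0.4,-0.7,0,0,0,-6.2],[0,0,0,0,0,-6.2],[0,0,0,0,0,-6.1],[0,0,0,0,0,0],[0,0,0,0,0,0],[0,0,0,0,0,0]],
  ],
  gripper=1,
)

```text
t: 23.8
tool_pos: [0.5668, -0.0803, 0.1229]
orientation: [1.887, 2.512, 0.0]
force: [0.0, 0.0, 0.4]
opening: 0.0906
gripper_force: 0.0
```

Run:
```python
from h import *
from plant import monitor
a=eyes.read_camera("scene");cv2.imwrite("pics/s4.png",cv2.resize(a[140:260,150:350],None,fx=4,fy=4,interpolation=2)) 
s=monitor.read_state();o=s["orientation"];R=cv2.Rodrigues(o)[0];print(s["tool_pos"],s["opening"],s["t"],np.degrees(np.arctan2(R[1,1],R[0,1])),s["q"])
```

```text
[ 0.56680753 -0.08025253  0.12283234] 0.09168216103143943 23.85 16.14074235279269 [-2.30175865e-01  1.21211855e-01  1.67589374e+00 -5.31405366e-05
  1.34429785e+00 -5.11873024e-01]
```

View pics/s4.png

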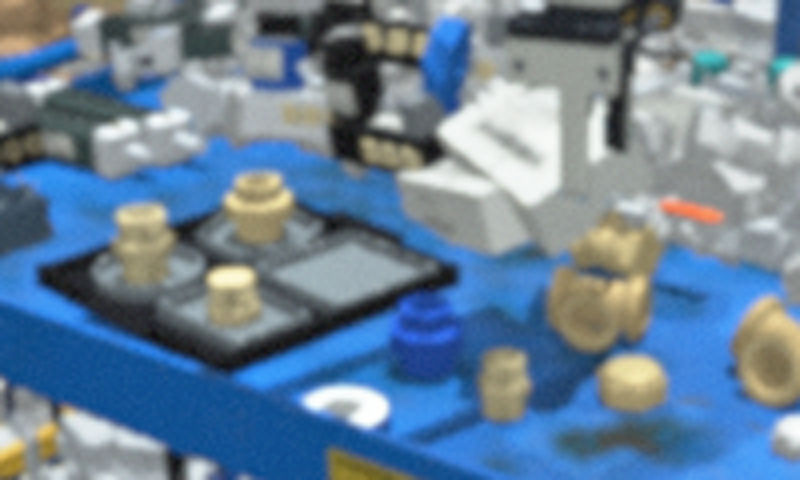

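```bash
python3 - <<'E'
from h import *
for a,b in (((309,172.5),(293,133)),((283.8,188.8),(274,172.5))): print(tri(a,b))
E
python3 - <<'E'
import cv2
s=cv2.imread("pics/scene0.png")[150:225,235:330];t=cv2.imread("pics/top0.png")[110:190,215:315]
import numpy as np
o=np.zeros((340,800,3),np.uint8);o[:300,:380]=cv2.resize(s,None,fx=4,fy=4,interpolation=2);o[:320,390:790]=cv2.resize(t,None,fx=4,fy=4,interpolation=2);cv2.imwrite("pics/box.png",o)
E
```

```text
[ 0.6996781  -0.03785355  0.10816978]
[0.61012729 0.00286497 0.0734291 ]
```

View pics/box.png

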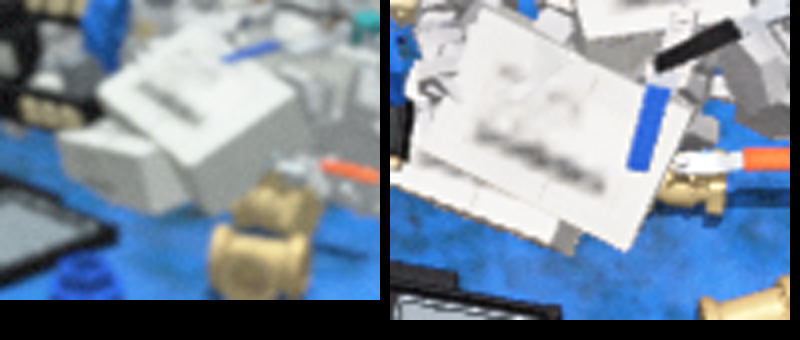

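box: the tipped box's top edge runs from about 73 mm high at (0.61,0.003) to about 108 mm at (0.70,-0.04). With the TCP at 17 mm the gripper body passes narrowly clear, so I'll descend on the tee while watching the force.

Request:
arm_command(
  deltas=[
    [[0.1,-0.15,0,0,0,0],[0,0,-1.5,0,0,0],[0,0,-2.2,0,0,0],[0,0,-2.2,0,0,0],[0,0,-1.6,0,0,0],[0,0,-1,0,0,0],[0,0,0,0,0,0]],
  ],
)

```text
t: 24.43
tool_pos: [0.5658, -0.0814, 0.0349]
orientation: [-1.888, -2.506, 0.003]
force: [0.1, 0.7, -0.4]
opening: 0.093
gripper_force: 0.0
```

Request:
arm_command(
  deltas=[
    [[0,0,-0.7,0,0,0],[0,0,-0.7,0,0,0],[0,0,-0.6,0,0,0],[0,0,0,0,0,0],[0,0,0,0,0,0]],
  ],
)

```text
t: 24.85
tool_pos: [0.5677, -0.0819, 0.0174]
orientation: [-1.891, -2.508, 0.0]
force: [-0.2, -0.7, 1.2]
opening: 0.093
gripper_force: 0.0
```

Request:
arm_command(
  deltas=[
    [[0,0,0,0,0,0],[0,0,0,0,0,0],[0,0,0,0,0,0],[0,0,0,0,0,0],[0,0,0,0,0,0],[0,0,0,0,0,0],[0,0,0,0,0,0],[0,0,0,0,0,0],[0,0,0,0,0,0],[0,0,0,0,0,0]],
  ],
  gripper=-1,
  squeeze=40,
)

```text
t: 25.68
tool_pos: [0.5678, -0.0819, 0.0176]
orientation: [1.892, 2.508, -0.0]
force: [-1.2, 0.6, 1.3]
opening: 0.0499
gripper_force: 40.0
```

Request:
arm_command(
  deltas=[
    [[0,0,0.5,0,0,0],[0,0,1,0,0,0],[0,0,2,0,0,0],[0,0,2.5,0,0,0],[0,0,2.5,0,0,0],[0,0,1.5,0,0,0],[0,0,0,0,0,0],[0,0,0,0,0,0]],
  ],
)

```text
t: 26.35
tool_pos: [0.5687, -0.0821, 0.1189]
orientation: [1.89, 2.506, 0.002]
force: [0.4, 0.1, -3.4]
opening: 0.0501
gripper_force: 40.0
```

Run:
```python
from h import *
from plant import monitor
a=eyes.read_camera("scene");cv2.imwrite("pics/s5.png",cv2.resize(a[140:260,150:350],None,fx=4,fy=4,interpolation=2)) 
s=monitor.read_state();R=cv2.Rodrigues(s["orientation"])[0];print(s["tool_pos"],s["opening"],s["gripper_force"],s["force"],np.degrees(np.arctan2(R[1,1],R[0,1])))
```

```text
[ 0.56757618 -0.08184245  0.11721581] 0.05015240035444396 39.98661696910858 [-0.39840838 -0.43343506 -1.35329202] 15.955680947082572
```

View pics/s5.png

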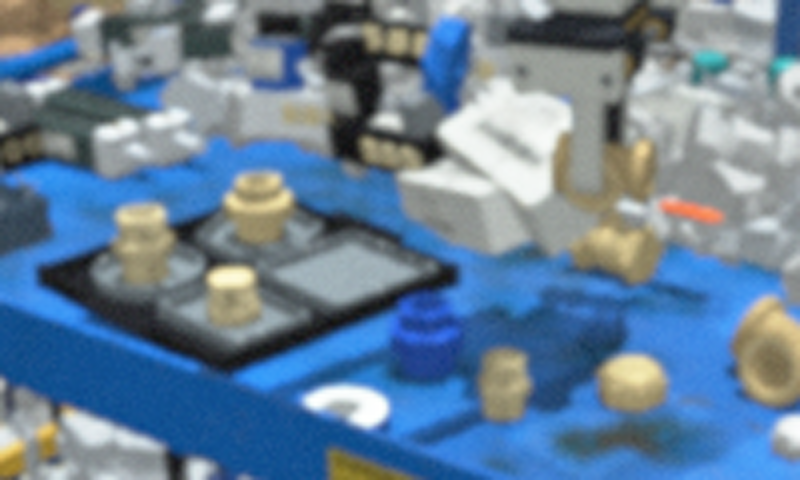

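s5: the tee is held level by the fingers at crop (600,170), with a 50 mm opening as expected. Carry it to the square nest while turning it about -25.8°.

Request:
arm_command(
  deltas=[
    [[-0.2,1,0,0,0,-1.8],[-0.4,2.2,0,0,0,-4],[-0.45,2.8,0,0,0,-4],[-0.45,2.8,0,0,0,-4],[-0.45,2.8,0,0,0,-4],[-0.45,2.8,0,0,0,-4],[-0.4,2.6,0,0,0,-3],[-0.3,2,0,0,0,-1],[-0.23,1.2,0,0,0,0],[0,0,0,0,0,0],[0,0,0,0,0,0],[0,0,0,0,0,0]],
  ],
)

```text
t: 27.4
tool_pos: [0.5342, 0.1192, 0.1168]
orientation: [-2.403, -2.023, 0.002]
force: [-0.0, -0.7, -1.1]
opening: 0.0501
gripper_force: 40.0
```

Run:
```python
from h import *
from plant import monitor
s=monitor.read_state();R=cv2.Rodrigues(s["orientation"])[0];print(s["tool_pos"],s["opening"],s["gripper_force"],s["force"],np.degrees(np.arctan2(R[1,1],R[0,1])))
```

```text
[0.53421198 0.11916379 0.11675281] 0.050050895046335024 39.986443519592285 [-0.01166015 -0.69200974 -1.07688549] -9.831724501684507
```

Request:
arm_command(
  deltas=[
    [[0,0.18,0,0,0,0],[0,0,-1,0,0,0],[0,0,-2,0,0,0],[0,0,-2.2,0,0,0],[0,0,-1.8,0,0,0],[0,0,-1.1,0,0,0],[0,0,-0.6,0,0,0],[0,0,-0.2,0,0,0],[0,0,0,0,0,0],[0,0,0,0,0,0]],
  ],
)

```text
t: 28.23
tool_pos: [0.5354, 0.1219, 0.0295]
orientation: [2.403, 2.022, 0.002]
force: [0.3, 0.3, -1.5]
opening: 0.0504
gripper_force: 40.0
```

Request:
arm_command(
  deltas=[
    [[0,0,-0.1,0,0,0],[0,0,-0.1,0,0,0],[0,0,0,0,0,0]],
  ],
)

```text
t: 28.48
tool_pos: [0.535, 0.122, 0.0271]
orientation: [2.403, 2.022, 0.001]
force: [0.1, 0.6, -2.0]
opening: 0.0507
gripper_force: 40.0
```

Request:
arm_command(
  deltas=[
    [[0,0,-0.08,0,0,0],[0,0,0,0,0,0]],
  ],
)

```text
t: 28.65
tool_pos: [0.5346, 0.1219, 0.0258]
orientation: [2.404, 2.023, 0.0]
force: [0.9, -0.0, -1.5]
opening: 0.0498
gripper_force: 40.0
```

Request:
arm_command(
  deltas=[
    [[0,0,-0.08,0,0,0],[0,0,0,0,0,0]],
  ],
)

```text
t: 28.82
tool_pos: [0.5344, 0.1219, 0.0248]
orientation: [-2.404, -2.022, 0.0]
force: [-0.4, -0.2, -2.6]
opening: 0.0496
gripper_force: 40.0
```

Request:
arm_command(
  deltas=[
    [[0,0,-0.06,0,0,0],[0,0,0,0,0,0]],
  ],
)

```text
t: 28.98
tool_pos: [0.5345, 0.1219, 0.0246]
orientation: [2.404, 2.023, -0.0]
force: [-2.6, -0.7, 2.3]
opening: 0.0499
gripper_force: 40.0
```

Contact at the expected height. Release, rise and move aside to look.

Request:
arm_command(
  deltas=[
    [[0,0,0,0,0,0],[0,0,0,0,0,0],[0,0,0,0,0,0],[0,0,0,0,0,0],[0,0,0,0,0,0],[0,0,0,0,0,0]],
  ],
  gripper=0.55,
)

```text
t: 29.48
tool_pos: [0.5345, 0.1219, 0.0243]
orientation: [2.404, 2.022, 0.0]
force: [-1.5, -0.4, -0.3]
opening: 0.0722
gripper_force: 0.0
```

Request:
arm_command(
  deltas=[
    [[0,0,0.7,0,0,0],[0,0,2,0,0,0],[0,0,3,0,0,0],[0,0,3,0,0,0],[0,0,3,0,0,0],[-0.3,-2.5,2,0,0,0],[-0.5,-3.5,0,0,0,0],[-0.5,-3.5,0,0,0,0],[-0.5,-3.5,0,0,0,0],[-0.5,-3.5,0,0,0,0],[-0.5,-3.5,0,0,0,0],[-0.5,-3.5,0,0,0,0]],
  ],
)

```text
t: 30.48
tool_pos: [0.5011, -0.1147, 0.1622]
orientation: [2.403, 2.022, 0.001]
force: [0.6, 0.1, -0.0]
opening: 0.0717
gripper_force: 0.0
```

Request:
arm_command(
  deltas=[
    [[-0.5,-3.5,0,0,0,0],[-0.5,-3.5,0,0,0,0],[-0.3,-2,0,0,0,0],[0,0,0,0,0,0],[0,0,0,0,0,0]],
  ],
)

```text
t: 30.9
tool_pos: [0.4883, -0.204, 0.1618]
orientation: [2.406, 2.019, 0.001]
force: [-0.2, 0.9, 0.3]
opening: 0.0721
gripper_force: 0.0
```

Run:
```python
from h import *
a=eyes.read_camera("scene");b=eyes.read_camera("top");cv2.imwrite("pics/t6.png",b);cv2.imwrite("pics/s6.png",a)
o=np.zeros((600,800,3),np.uint8)
p=cv2.resize(a[170:265,150:350],(800,380),interpolation=2)[:,:430];q=cv2.resize(b[170:275,155:265],(370,353),interpolation=2)
o[:380,:430]=p;o[:353,430:]=q;cv2.imwrite("pics/fin.png",o)
for c,st,m in blobs(warm(b)):
    if 160<c[0]<420 and 170<c[1]<280:
        k=cv2.findContours(m,0,1)[0][0][:,0];r=cv2.minAreaRect((plane("top",k,.029)[:,:2]*1000).astype(np.float32));print(c.round(1),st[4],r)
```

```text
[356.3 264.6] 122861 ((567.052734375, -43.9339599609375), (1135.2093505859375, 1530.022705078125), 0.5924139618873596)
[190.3 193.9] 328 ((559.528076171875, 227.10800170898438), (56.06983947753906, 52.398231506347656), 23.445911407470703)
[229.2 202.2] 489 ((537.3970947265625, 123.46707153320312), (71.48441314697266, 58.500125885009766), 80.12989807128906)
[181.8 234.3] 243 ((451.2095642089844, 244.41860961914062), (47.73134994506836, 41.197444915771484), 72.2265625)
[222.2 241. ] 180 ((433.99407958984375, 137.91598510742188), (39.292362213134766, 36.60151290893555), 46.52285385131836)
[310.3 239.9] 100 ((439.80438232421875, -92.43452453613281), (31.317352294921875, 27.9685115814209), 45.059329986572266)
```

View pics/fin.png

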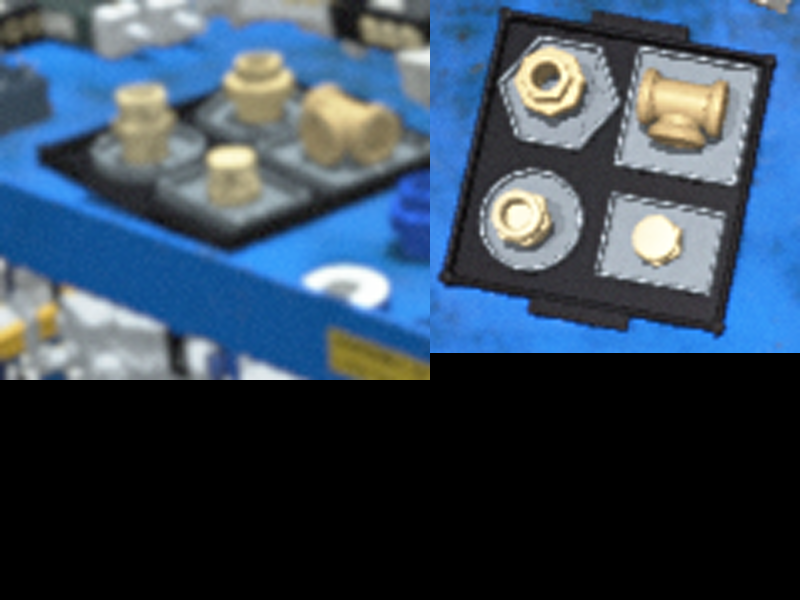

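fin: all four parts stand in their own nests. The tee is at -9.9°, matching the caddy's -9.9°, and the other parts are upright on their nest floors. Handing in.

```bash
python3 -c "
from plant import ticket
print(ticket.close_job())"
```

```text
the job is handed in; nothing more can be done
None
```

The job is handed in: nipple, union, plug and tee each sit in their own nest, packed in the order asked in about 31 s of the 112 s; the look-alikes were not touched, and no verdict came back.

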